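Turn the marking template end for end in its bay

TASK

On the pattern cutting table, the yellow marking template sits in its aluminium bay the wrong way round. Without lifting or tipping it, slide it out of the bay flat on the table, turn it end for end on the clear table in front of the mouth, and slide it back in with its round end first until that end is pressed firmly, but not rammed, against the blue end stop. Do not touch the red clamp, leave the tape dispenser, hole punch and thread cone where they are, and let go at the end.

Things in the scene. Friction and masses are not known exactly. Their poses are not given: they have to be found in the camera images.
- template: Yellow flat template, in mm: 190 long (x), 100 wide (y), 16 thick, 0.35 to 0.7 kg, loose on the table (drags with 1 to 8 N). Origin: mid length and width, on its underside. +x end: half circle of radius 50 (round end). -x end: square, red strip. A through slot spans x -75 to -45, y -30 to +30: closed fingers fit in, or spread a little inside, to push and turn it without gripping.
- nose (a point): Tip of the template's round end, 8 mm above its underside.
- slot (a point): Centre of the template's hand slot, 8 mm above its underside, 60 mm from the template's centre towards its square end.
- bay: Fixed bay (mm): two aluminium rails, 22 tall, 12 thick, 108 apart inside, 130 long, then mouth pieces flaring 0.5 rad, ending 170 from the stop. No floor. Origin: on the table, middle of the stop's inner face; +x out of the mouth, y across, z up. At the start the template's square end is 5 to 30 from the stop. Clear ground for turning: a disc of radius 115 about x 310, y 0 in this frame.
- stop: Blue rigid end stop across the bay's inner end, 132 mm wide, 14 mm thick, 22 mm tall; origin and axes as the bay, inner face at x = 0. Firmly pressed: the template bears on it with more than 5 N for a moment; rammed: more than 45 N. When home, the template's centre is at x 95 mm and its slot at x 155 mm in the bay's frame.
- clamp: Fixed red table clamp on a dark foot, 70 x 50 mm and 58 mm tall with a knob, near the turning ground; origin at the middle of its underside. Must not be touched.
- tape: Green tape dispenser, loose, 110 x 50 mm, 67 mm tall, near the turning ground; origin at the middle of its underside. To be left alone.
- punch: Green and black hole punch, loose, 100 x 60 mm, 57 mm tall, near the turning ground; origin at the middle of its underside. To be left alone.
- cone: Blue thread cone, loose, standing, 64 mm diameter at its foot, 132 mm tall, behind the bay's far side; origin at the middle of its underside. To be left alone.

How it is judged:
On the way, in this order (a step that is already met when the one before it is completed fails the run):
1. the template has been slid right out of the rails (its centre over 260 mm from the stop) (x of template in the frame of bay above 0.26 m), for 0.1 s.
2. it has been turned so that its round end points to the bay (x of bay in the frame of template above 0.19 m), for 0.1 s.
3. its round end is pressed on the blue stop with more than 5 N (contact force between template and stop above 5 N and x of nose in the frame of bay below 0.004 m), for 0.1 s.
At the end, for the whole second after the job is handed in: The template lies flat and at rest between the rails, its round tip within 4 mm of the blue stop and within 10 mm of the bay's middle line, its hand slot outwards; tape dispenser, punch and cone within 15 mm of where they were, the cone upright; nothing held (x of nose in the frame of bay between -0.004 and 0.004 m and y of nose in the frame of bay between -0.01 and 0.01 m and x of slot in the frame of bay between 0.148 and 0.16 m and height (world z) of template below 0.004 m and angle between template's own z axis and vertical below 0.05 rad and linear speed of template below 0.01 m/s and angular speed of template below 0.1 rad/s and distance of each of tape, punch, cone from where it was at the start of the episode below 0.015 m and angle between cone's own z axis and vertical below 0.2 rad); the robot touches nothing.
It fails at once if the template is lifted (over 12 mm) or tipped (over 0.15 rad) (height (world z) of template above 0.012 m or angle between template's own z axis and vertical above 0.15 rad).
It fails at once if the template is rammed into the bay's rails or stop (over 45 N) (contact force between template and bay above 45 N).
It fails at once if the red clamp is struck (contact force between anything else and clamp above 2 N).
It fails at once if the tape dispenser, punch or cone is shifted by over 15 mm (distance of any of tape, punch, cone from where it was at the start of the episode above 0.015 m).
It also fails if it takes over 72 s, if anything falls off the work surface, if the arm or the gripper's body presses on something with over 40 N, if the wrist force passes 120 N, or if a joint passes its speed limit or range.

ROBOT

A 6-joint arm with a two-finger parallel gripper is mounted at the origin on the work surface. World frame = base frame: x ahead of the robot, y to its left, z up, the work surface at z = 0. Lengths are in m, angles in rad, forces in N, time in s.
With the tool pointing down it reaches from about 0.25 to 0.725 m from the base axis. Payload 4 kg.
Tool frame: the origin (TCP) lies between the finger pads; the fingertips stand 17 mm ahead of it and the grasp point (between the pads) lies 2 mm behind it; z points along the fingers, x is the direction in which the jaws open and shut, and the axes are right-handed (so a half turn about z gives the same grasp; the last joint's range is limited). The gripper opens to 85 mm and grips with 20 to 120 N. Pads are 22 mm wide; open, the fingers measure 114 mm over their backs; the gripper's body (76 mm by 85 mm) begins 54 mm behind the grasp point. The pads swing forward as they close: fully open they stand 13 mm farther back than shut.
Start: joints at [1.268, 0.241, 0.005, 1.335, 0, 1.571], TCP at [0.149, 0.477, 0.248] pointing down, gripper open.
Joint ranges: [-2.72, 2.72], [-1.05, 1.87], [-1.09, 1.28], [-1.99, 2.15], [-1.42, 1.44], [-3.14, 3.14]. Speed limits (rad/s): [2.79, 2.79, 3.14, 3.14, 3.14, 3.14].

INTERFACE

Orientations are given as a unit quaternion [x, y, z, w].
In Python, from workcell import telemetry, cams, workorder gives the robot as it stands. The module is installed in compiled form; this text tells all that it offers.
- The arm moves only by the tool apply_moves, never from a script. Its argument "moves" is a list that holds one entry, the list of rows, each a list of 4 numbers: the shift along the tool's x, y, z in mm, then the turn about the tool's z in degrees. A call has exactly 10 rows; each row shifts and turns the pose as measured when the row begins, along the tool's axes as they then stand; what a row does not reach is not made up. A row lasts 1/10 s, in which the tool goes at most 50 mm and 8.59 degrees, less where a joint would pass 70% of its speed; a pose out of reach is approached as far as the arm can. A call with a gripper value outside its range is refused whole. "hand" is the gripper's target within -1 to 1 (fully open at 1, half-way at 0, shut at -1), set as the call begins (left out, the last holds). The fingers move at their own pace and stop on an object; the grip force is fixed at half the most. Time passes only in rows, so rows that do not move let the fingers close, or fill a call up. It gives the time, the measured TCP pose, the force and the opening at its end, in the units of the state.
- telemetry.get_obs(): the state, without advancing time (a new reading comes with each control period).
- cams.camera(name): name is "side" or "top" or "wrist"; returns a dict with "color" (420x560x3 uint8, red, green, blue), "fovy" (degrees; the focal length in pixels is half the picture's height over the tangent of half this angle, whatever the lens; pixels are square), "cx", "cy" (the principal point, pixels), "camera_from_world" (4x4, takes a point from world to camera coordinates). Camera axes: x right, y down, z forward; pixel columns grow to the right and rows downward; lengths in m; the calibration is good to about 2 mm. A picture is of the moment at which its call begins. There is no depth.
- workorder.job_done(): hands the job in, once; it reports no verdict.
The state is a dict: "clock": time; "joint_pos": joint angles; "joint_vel": joint speeds; "tau": joint torques, N m; "eef_pos": TCP position; "tool_rot": TCP orientation; "ft_force": force on the tool from outside, world axes, zero at the start; "ft_torque": the same for the moment, N m; "grip_width": finger opening in m.
Only numpy, scipy, OpenCV 4.12 (cv2) and the standard library are available. Lean on these libraries where they do the work, as an engineer would, in place of code of your own. Each camera call takes 0.05 s, during which the arm holds its last target. There are 200 camera calls.

## Working session

There is one attempt and no reset: what is moved stays moved. The work goes in short steps, Python scripts to look and compute and a tool call to move; the robot and the scene stay as the last step left them, time stands still between calls to the robot, and variables do not carry over. Pictures are saved under pics/ and viewed, about 8 in all and at most 12, crops included, and the job is handed in when it is done.

Besides the shell and the picture viewer there is one more tool, called as name(argument=value, ...), one argument or row to a line, values as JSON. apply_moves: Moves the arm, as the interface text tells. Its arguments: {"type":"object","properties":{"moves":{"type":"array"},"hand":{"type":"number"}},"required":["moves"]}

```bash
mkdir -p pics
cat > h.py <<'E'
import numpy as np, cv2
from workcell import telemetry, cams, workorder
def cam(n):
    c=cams.camera(n); c['f']=210/np.tan(np.radians(c['fovy'])/2); return c
def ray(c,uv,z):
    T=np.linalg.inv(c['camera_from_world']); uv=np.atleast_2d(uv).astype(float)
    d=np.c_[(uv[:,0]-c['cx'])/c['f'],(uv[:,1]-c['cy'])/c['f'],np.ones(len(uv))]@T[:3,:3].T
    o=T[:3,3]; return o+d*((z-o[2])/d[:,2])[:,None]
def save(c,n): cv2.imwrite('pics/'+n,c['color'][:,:,::-1])
def obs():
    o=telemetry.get_obs(); print({k:np.round(o[k],4).tolist() for k in('clock','joint_pos','eef_pos','tool_rot','ft_force','grip_width')}); return o
E
python3 - <<'E'
from h import *
o=obs()
ims=[]
for n in('top','side','wrist'):
    c=cam(n); save(c,n+'0.png'); print(n,c['f'],c['cx'],c['cy'],np.round(np.linalg.inv(c['camera_from_world']),3).tolist())
E
```

```text
{'clock': 0.0, 'joint_pos': [1.268, 0.2414, 0.0037, 1.3352, -0.0, 1.5708], 'eef_pos': [0.1489, 0.4767, 0.2474], 'tool_rot': [0.8057, 0.5924, -0.0008, 0.0006], 'ft_force': [-0.439, 0.9082, 0.4654], 'grip_width': 0.0856}
top 453.77927945585805 284.08973323667004 216.4291881591255 [[0.009, -0.979, 0.202, 0.381], [-1.0, -0.01, -0.003, 0.074], [0.005, -0.202, -0.979, 1.107], [0.0, 0.0, 0.0, 1.0]]
side 458.2483928471918 281.847034707114 209.25726272970428 [[-0.998, -0.053, 0.037, 0.54], [-0.064, 0.705, -0.706, 0.703], [0.011, -0.707, -0.707, 0.702], [0.0, 0.0, 0.0, 1.0]]
wrist 292.3573170540264 281.7831515248825 212.14272521511148 [[0.299, 0.92, 0.251, 0.085], [0.954, -0.288, -0.082, 0.498], [-0.003, 0.264, -0.964, 0.371], [0.0, 0.0, 0.0, 1.0]]
```

View pics/top0.png

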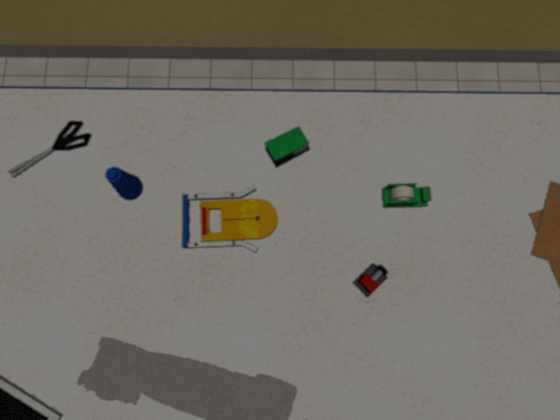

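View pics/side0.png

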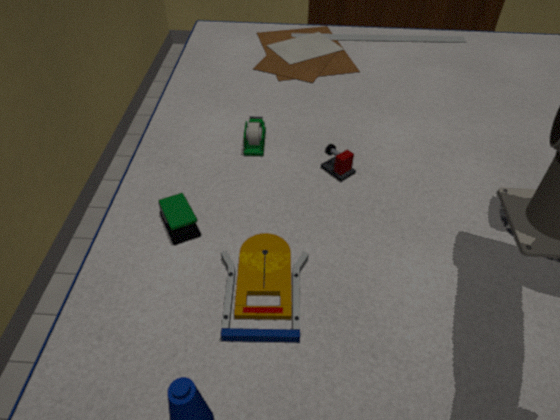

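The top view shows the bay with the blue stop at left (u≈186, v≈220) and its mouth to the right (world -y). The template's slot is at about (215,220) and its nose at (277,218). The punch is at (287,147), the tape at (406,195), the clamp at (371,280) and the cone at (127,185). The side view agrees with this. Next I measure.

```bash
cat > meas.py <<'E'
from h import *
def big(m,k=1):
    n,l,s,_=cv2.connectedComponentsWithStats(m.astype(np.uint8)); i=np.argsort(-s[1:,4])[:k]+1
    return [(l==j).astype(np.uint8) for j in i]
def masks(c):
    h=cv2.cvtColor(c['color'],cv2.COLOR_RGB2HSV).astype(int); H,S,V=h[...,0],h[...,1],h[...,2]
    return dict(yel=(H>14)&(H<35)&(S>150)&(V>90),red=((H<8)|(H>172))&(S>150)&(V>70),blue=(H>105)&(H<125)&(S>140)&(V>50),green=(H>50)&(H<80)&(S>120)&(V>50))
def template(c,roi=None):
    """outer contour, slot contour in world at z=16mm"""
    m=masks(c); y=m['yel']|m['red']
    if roi: 
        r=np.zeros_like(y); r[roi[1]:roi[3],roi[0]:roi[2]]=1; y=y&r
    b=big(cv2.morphologyEx(y.astype(np.uint8),cv2.MORPH_CLOSE,np.ones((3,3))))[0]
    cs,hi=cv2.findContours(b,cv2.RETR_CCOMP,cv2.CHAIN_APPROX_NONE)
    outer=max(cs,key=cv2.contourArea); holes=[k for k,hh in zip(cs,hi[0]) if hh[3]>=0]
    hole=max(holes,key=cv2.contourArea) if holes else None
    W=lambda k:ray(c,k[:,0],.016)[:,:2]
    return W(outer),(W(hole) if hole is not None else None)
def rect(P):
    r=cv2.minAreaRect((P*1000).astype(np.float32)); return np.round(r[0],1),np.round(r[1],1),round(r[2],1)
E
python3 - <<'E'
from meas import *
for n in('top','side'):
    c=cam(n); o,s=template(c,(150,150,330,340)); print(n,'outer',rect(o),'slot',rect(s) if s is not None else None)
    m=masks(c)
    for k,z in(('blue',.022),('green',.05),('red',.04)):
        for b in big(m[k],4):
            cs,_=cv2.findContours(b,0,cv2.CHAIN_APPROX_NONE); u=cs[0][:,0]
            if b.sum()>40: print(k,b.sum(),u.mean(0).round(),'rect z=%g'%z,rect(ray(c,u,z)[:,:2]))
    # crops
    x0,y0,x1,y1=(160,160,300,265) if n=='top' else (200,215,330,350)
    cv2.imwrite(f'pics/{n}c.png',cv2.resize(c['color'][y0:y1,x0:x1,::-1],None,fx=4,fy=4,interpolation=cv2.INTER_CUBIC))
E
```

```text
top outer (array([598.6, 181.9]), array([100.1, 184.3]), 3.0) slot (array([594.9, 240.7]), array([65.2, 36.8]), 2.1)
blue 212 [185. 221.] rect z=0.022 (array([592.5, 311.4]), array([126.7,   9.7]), 3.0)
blue 184 [114. 175.] rect z=0.022 (array([706.3, 493.9]), array([39. , 36.5]), 49.0)
green 747 [286. 144.] rect z=0.05 (array([782.4,  66.7]), array([50.6, 93.8]), 28.3)
green 400 [405. 198.] rect z=0.05 (array([ 651.1, -221.8]), array([ 45.3, 111.2]), 2.1)
red 157 [369. 283.] rect z=0.04 (array([ 445.4, -129.1]), array([37.1, 21.8]), 44.6)
red 75 [204. 220.] rect z=0.04 (array([588.9, 262.1]), array([61.2,  4.8]), 2.5)
side outer (array([598.2, 182.9]), array([ 98.8, 186.9]), 3.7) slot (array([594.8, 241.5]), array([64.1, 33.6]), 4.1)
blue 806 [186. 403.] rect z=0.022 (array([694.1, 432. ]), array([41. , 70.7]), 27.7)
blue 531 [260. 333.] rect z=0.022 (array([592.6, 314.2]), array([128.5,  14.2]), 2.6)
blue 173 [ 35. 363.] rect z=0.022 (array([937.6, 381.4]), array([189.3,   3. ]), 90.0)
blue 70 [ 76. 275.] rect z=0.022 (array([937.8, 216.9]), array([  2.5, 131.5]), 0.2)
green 807 [177. 210.] rect z=0.05 (array([783.4,  68.9]), array([52.3, 88.8]), 31.8)
green 120 [253. 149.] rect z=0.05 (array([ 652.9, -144.7]), array([41.7, 37.9]), 4.5)
green 81 [260. 125.] rect z=0.05 (array([ 643.9, -229.7]), array([28.5, 86.6]), 28.1)
red 166 [262. 310.] rect z=0.04 (array([592.2, 281.7]), array([63.7,  7.8]), 4.1)
red 86 [344. 155.] rect z=0.04 (array([ 440.3, -147.9]), array([35.9, 20.6]), 41.0)
```

View pics/topc.png

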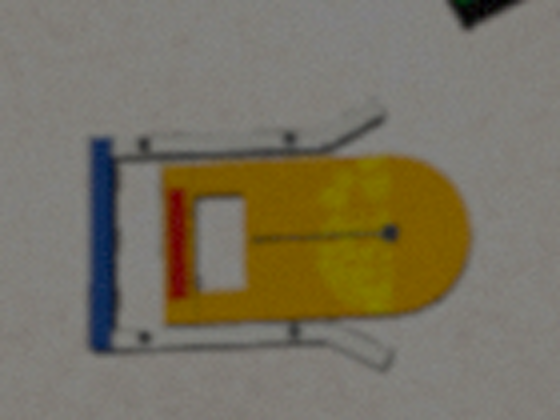

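apply_moves(
  moves=[
    [[-9,48,0,0],[-9,48,0,0],[-9,48,0,0],[-9,48,0,0],[-9,48,0,0],[-9,48,0,0],[-9,48,0,0],[-9,48,0,0],[-9,48,0,0],[-9,48,0,0]],
  ],
  hand=-1,
)

```text
clock: 1.25
eef_pos: [0.588, 0.249, 0.2461]
tool_rot: [0.801, 0.599, -0.0, -0.001]
ft_force: [0.4, 1.1, 0.6]
grip_width: 0.0002
```

apply_moves(
  moves=[
    [[0,0,8,7.7],[0,0,8,7.7],[0,0,8,7.7],[0,0,8,7.7],[0,0,8,7.7],[0,0,8,7.7],[0,0,8,7.7],[0,0,8,7.7],[0,0,8,7.7],[0,0,0,0]],
  ],
)

```text
clock: 2.25
eef_pos: [0.5945, 0.2412, 0.1641]
tool_rot: [1.0, 0.006, -0.004, 0.001]
ft_force: [0.3, 0.5, -0.7]
grip_width: -0.0006
```

```bash
cat >> meas.py <<'E'
def yaw():
    q=telemetry.get_obs()['tool_rot']; return 2*np.degrees(np.arctan2(q[1],q[0]))
E
python3 - <<'E'
from meas import *
o=obs(); print(yaw())
c=cam('wrist'); save(c,'w1.png'); print(np.round(np.linalg.inv(c['camera_from_world'])[:3],3).tolist())
a,s=template(c); print('outer',rect(a),'slot',rect(s) if s is not None else None)
for b in big(masks(c)['blue'],2):
    cs,_=cv2.findContours(b,0,cv2.CHAIN_APPROX_NONE);u=cs[0][:,0]; print(b.sum(),u.min(0),u.max(0),rect(ray(c,u,.022)[:,:2]))
E
```

```text
{'clock': 2.25, 'joint_pos': [0.3851, 0.5725, 0.2848, 1.2914, 0.0007, 1.9434], 'eef_pos': [0.5945, 0.2412, 0.1641], 'tool_rot': [1.0, 0.0063, -0.004, 0.0012], 'ft_force': [0.2983, 0.5196, -0.6525], 'grip_width': -0.0006}
0.717419461218119
[[1.0, 0.013, -0.006, 0.595], [0.011, -0.963, -0.268, 0.31], [-0.009, 0.268, -0.963, 0.288]]
outer (array([596.7, 210.6]), array([ 96.8, 135.4]), 3.4) slot (array([595.4, 244. ]), array([61. , 32.9]), 3.6)
2066 [210 117] [357 136] (array([593.6, 313.4]), array([128.4,  12.2]), 3.0)
```

View pics/w1.png

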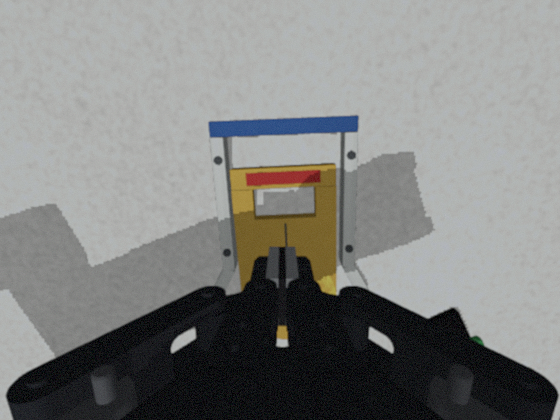

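The wrist view shows the template in the bay. The slot is at about (285,203), ahead of the closed fingers at (283,265), and the stop is at the top edge (v≈127). The slot centre comes out at about (595, 242) mm, with a bay yaw of about 3.2°. I'll descend into the slot.

apply_moves(
  moves=[
    [[0.5,-0.5,15,-1.3],[0,0,15,-1.3],[0,0,15,0],[0,0,15,0],[0,0,15,0],[0,0,15,0],[0,0,15,0],[0,0,15,0],[0,0,0,0],[0,0,0,0]],
  ],
)

```text
clock: 3.3
eef_pos: [0.5997, 0.2439, 0.0479]
tool_rot: [0.999, 0.046, 0.002, -0.001]
ft_force: [0.7, -1.0, 0.7]
grip_width: 0.0004
```

Run:
```python
from meas import *
o=obs(); print(yaw())
c=cam('wrist'); save(c,'w2.png')
c2=cam('side'); 
cv2.imwrite('pics/c2.png',np.hstack([c['color'][60:340,80:480,::-1],cv2.resize(c2['color'][220:350,180:366,::-1],(400,280))]))
```

```text
{'clock': 3.3, 'joint_pos': [0.3859, 0.6664, 0.1313, 1.0313, 0.0007, 1.8652], 'eef_pos': [0.5997, 0.2439, 0.0479], 'tool_rot': [0.999, 0.0457, 0.002, -0.0011], 'ft_force': [0.7069, -0.9633, 0.7329], 'grip_width': 0.0004}
5.239584345849984
```

View pics/c2.png

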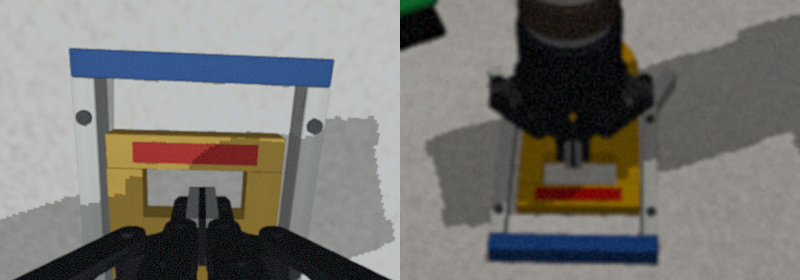

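The tool has drifted about +5 mm in x. It's above the slot (slot at about (195,190) in the left half of the picture), still clear of it. I'll correct the position before going in.

apply_moves(
  moves=[
    [[-2.5,0.7,0,0.9],[-2.5,0.7,0,0],[0,0,0,0],[0,0,0,0],[0,0,0,0],[0,0,0,0],[0,0,0,0],[0,0,0,0],[0,0,0,0],[0,0,0,0]],
  ],
)

```text
clock: 4.4
eef_pos: [0.5963, 0.2426, 0.0515]
tool_rot: [0.999, 0.037, 0.005, -0.002]
ft_force: [0.2, -0.0, 0.1]
grip_width: -0.0001
```

Run:
```python
from meas import *
o=obs(); print(yaw())
c=cam('wrist'); a,s=template(c,(100,180,480,300)); print(rect(a),None if s is None else rect(s))
```

```text
{'clock': 4.4, 'joint_pos': [0.3861, 0.6522, 0.1152, 1.0236, 0.0007, 1.8819], 'eef_pos': [0.5963, 0.2426, 0.0515], 'tool_rot': [0.9993, 0.0375, 0.0047, -0.0021], 'ft_force': [0.2197, -0.0133, 0.1457], 'grip_width': -0.0001}
4.296836544699944
(array([595.1, 246.9]), array([97.9, 64.1]), 3.9) None
```

apply_moves(
  moves=[
    [[-0.7,0.5,4,0.6],[-0.5,0,4,0],[0,0,4,0],[0,0,4,0],[0,0,4,0],[0,0,3,0],[0,0,3,0],[0,0,0,0],[0,0,0,0],[0,0,0,0]],
  ],
)

```text
clock: 5.45
eef_pos: [0.5947, 0.2418, 0.0222]
tool_rot: [0.999, 0.032, 0.004, -0.002]
ft_force: [-0.2, -0.1, 0.2]
grip_width: 0.0003
```

Run:
```python
from meas import *
o=obs(); print(yaw())
```

```text
{'clock': 5.45, 'joint_pos': [0.3859, 0.6815, 0.0834, 0.9643, 0.0007, 1.8932], 'eef_pos': [0.5947, 0.2418, 0.0222], 'tool_rot': [0.9995, 0.0318, 0.0038, -0.0018], 'ft_force': [-0.1771, -0.0899, 0.1818], 'grip_width': 0.0003}
3.642113940081072
```

apply_moves(
  moves=[
    [[0,0,1,0],[0,0,0,0],[0,0,1,0.4],[0,0,0,0],[0,3,0,0],[0,5,0,0],[0,8,0,0],[0,8,0,0],[0,8,0,0],[0,8,0,0]],
  ],
  hand=-0.5,
)

```text
clock: 6.45
eef_pos: [0.5977, 0.2021, 0.0209]
tool_rot: [1.0, 0.029, 0.005, -0.004]
ft_force: [-0.3, 2.2, 0.0]
grip_width: 0.0212
```

Run:
```python
from meas import *
o=obs(); print(yaw())
```

```text
{'clock': 6.45, 'joint_pos': [0.3234, 0.662, 0.0415, 0.9384, 0.0057, 1.8355], 'eef_pos': [0.5977, 0.2021, 0.0209], 'tool_rot': [0.9995, 0.0294, 0.0048, -0.0045], 'ft_force': [-0.3087, 2.1731, 0.0421], 'grip_width': 0.0212}
3.367460561681101
```

apply_moves(
  moves=[
    [[0,13,0,0],[0,14,0,0],[0,14,0,0],[0,14,0,0],[0,14,0,0],[0,14,0,0],[0,14,0,0],[0,14,0,0],[0,14,0,0],[0,14,0,0]],
  ],
)

```text
clock: 7.45
eef_pos: [0.6067, 0.051, 0.0208]
tool_rot: [1.0, 0.029, 0.006, -0.005]
ft_force: [0.3, 4.0, 3.1]
grip_width: 0.0215
```

apply_moves(
  moves=[
    [[0,6,0,0],[0,3,0,0],[0,0,0,0],[0,0,0,0],[0,0,0,0],[0,0,0,0],[0,0,0,0],[0,0,0,0],[0,0,0,0],[0,0,0,0]],
  ],
)

```text
clock: 8.45
eef_pos: [0.6067, 0.0386, 0.0197]
tool_rot: [1.0, 0.028, 0.005, -0.003]
ft_force: [0.3, 1.4, -0.3]
grip_width: 0.0212
```

Run:
```python
from meas import *
o=obs(); print(yaw())
c=cam('top'); save(c,'t3.png'); a,s=template(c,(200,120,400,300)); print(rect(a),None if s is None else rect(s))
m=masks(c)
for b in big(m['blue'],1):
    cs,_=cv2.findContours(b,0,cv2.CHAIN_APPROX_NONE); print(rect(ray(c,cs[0][:,0],.022)[:,:2]))
cv2.imwrite('pics/t3c.png',cv2.resize(c['color'][120:320,100:440,::-1],None,fx=2,fy=2))
```

```text
{'clock': 8.45, 'joint_pos': [0.0606, 0.6268, -0.03, 0.9043, 0.0063, 1.5749], 'eef_pos': [0.6067, 0.0386, 0.0197], 'tool_rot': [0.9996, 0.0283, 0.0047, -0.0033], 'ft_force': [0.2919, 1.3871, -0.2566], 'grip_width': 0.0212}
3.24038870731996
(array([626.3, -98.9]), array([69.4, 16.5]), 20.0) None
(array([685.6, 475.3]), array([95.7, 36.8]), 41.2)
```

View pics/t3c.png

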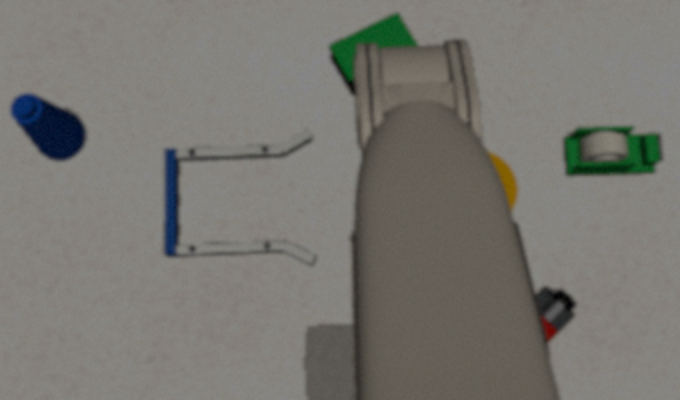

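The template is fully out: its nose shows at about (517,185) in this crop, past the arm, and the bay is empty. It overshot by about 14 mm, but the turning disc about (610,-17) is still clear. I'll turn it counter-clockwise about the template centre.

apply_moves(
  moves=[
    [[-3,0,0,-3],[-6,0.3,0,-6],[-6,0.3,0,-6],[-6,0.3,0,-6],[-6,0.3,0,-6],[-6,0.3,0,-6],[-6,0.3,0,-6],[-6,0.3,0,-6],[-6,0.3,0,-6],[-6,0.3,0,-6]],
  ],
)

```text
clock: 9.5
eef_pos: [0.5612, 0.0092, 0.0199]
tool_rot: [0.855, 0.519, 0.008, 0.0]
ft_force: [-1.0, 0.5, 0.6]
grip_width: 0.0212
```

Run:
```python
from meas import *
o=obs(); y=np.radians(yaw()); print(np.degrees(y)); p=o['eef_pos'][:2]*1000
print('C by tool',p+56*np.array([np.sin(y),-np.cos(y)]))
```

```text
{'clock': 9.5, 'joint_pos': [0.0124, 0.5496, -0.1756, 0.8318, 0.0078, 0.4927], 'eef_pos': [0.5612, 0.0092, 0.0199], 'tool_rot': [0.855, 0.5186, 0.0079, 0.0001], 'ft_force': [-1.0265, 0.4701, 0.6314], 'grip_width': 0.0212}
62.482451309079295
C by tool [610.85289052 -16.67356503]
```

apply_moves(
  moves=[
    [[-6,0.3,0,-6],[-6,0.3,0,-6],[-6,0.3,0,-6],[-6,0.3,0,-6],[-6,0.3,0,-6],[-6,0.3,0,-6],[-6,0.3,0,-6],[-6,0.3,0,-6],[-6,0.3,0,-6],[-6,0.3,0,-6]],
  ],
)

```text
clock: 10.5
eef_pos: [0.5603, -0.0529, 0.0197]
tool_rot: [0.464, 0.886, 0.004, 0.002]
ft_force: [0.2, 0.6, 0.2]
grip_width: 0.0215
```

Run:
```python
from meas import *
o=obs(); y=np.radians(yaw()); print(np.degrees(y)); p=o['eef_pos'][:2]*1000
print('C by tool',p+56*np.array([np.sin(y),-np.cos(y)]))
c=cam('side'); cv2.imwrite('pics/s4c.png',cv2.resize(c['color'][90:350,140:400,::-1],None,fx=2,fy=2))
```

```text
{'clock': 10.5, 'joint_pos': [-0.0968, 0.5565, -0.1633, 0.8443, 0.0051, -0.7016], 'eef_pos': [0.5603, -0.0529, 0.0197], 'tool_rot': [0.4644, 0.8856, 0.0036, 0.0021], 'ft_force': [0.1564, 0.6019, 0.228], 'grip_width': 0.0215}
124.65467530844411
C by tool [606.32854569 -21.09688959]
```

View pics/s4c.png

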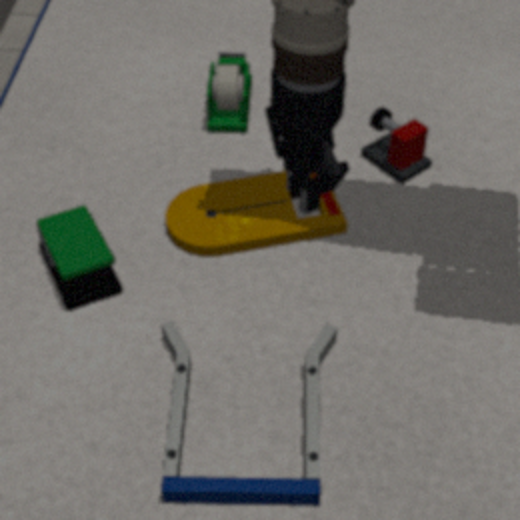

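The side view shows the template flat, lagging the tool in yaw, with its nose towards world +x at about (170,220) in the crop. It's clear of the clamp, tape and punch. I'll spread the fingers a little more and carry on turning.

apply_moves(
  moves=[
    [[0,0,0,0],[0,0,0,0],[-5,0.3,0,-5],[-6,0.3,0,-6],[-6,0.3,0,-6],[-6,0.3,0,-6],[-6,0.3,0,-6],[-6,0.3,0,-6],[-6,0.3,0,-6],[-6,0.3,0,-6]],
  ],
  hand=-0.35,
)

```text
clock: 11.55
eef_pos: [0.598, -0.0784, 0.0193]
tool_rot: [0.064, 0.998, -0.0, 0.002]
ft_force: [-0.4, -0.8, 0.6]
grip_width: 0.0275
```

```bash
cat >> meas.py <<'E'
def st(v='side',roi=(150,120,400,300),pic=None):
    o=obs(); y=np.radians(yaw()); p=o['eef_pos'][:2]*1000; print('yaw',np.degrees(y))
    print('C by tool',p+56*np.array([np.sin(y),-np.cos(y)]))
    c=cam(v); a,s=template(c,roi); print('outer',rect(a),'slot',None if s is None else rect(s))
    m=masks(c)['yel']&(np.arange(420)[:,None]<roi[3])
    if pic: cv2.imwrite('pics/'+pic,cv2.resize(c['color'][90:350,140:400,::-1],None,fx=2,fy=2))
E
python3 -c "
from meas import *
st(pic='s5c.png')"
```

```text
{'clock': 11.55, 'joint_pos': [-0.1301, 0.6232, -0.038, 0.9059, -0.0003, -1.5723], 'eef_pos': [0.598, -0.0784, 0.0193], 'tool_rot': [0.0643, 0.9979, -0.0003, 0.0018], 'ft_force': [-0.4073, -0.8424, 0.5512], 'grip_width': 0.0275}
yaw 172.62819255940872
C by tool [605.22809533 -22.82883486]
outer (array([628.9,  17. ]), array([107.1, 100.7]), 72.6) slot (array([632.3,  19.2]), array([12.7, 15.2]), 5.8)
```

apply_moves(
  moves=[
    [[-5,0.3,0,-5],[-5,0.3,0,-4],[0,0,0,0],[0,0,0,0],[0,3,0,0],[0,3,0,0],[0,3,0,0],[0,0,0,0],[0,0,0,0],[0,0,0,0]],
  ],
)

```text
clock: 12.6
eef_pos: [0.6075, -0.0701, 0.0195]
tool_rot: [-0.01, 1.0, -0.003, 0.002]
ft_force: [1.2, -2.6, -0.5]
grip_width: 0.0281
```

```bash
sed -i "s/(S>150)&(V>90)/(S>130)\&(V>35)/" meas.py; python3 -c "
from meas import *
st(pic='s6c.png')"
```

```text
{'clock': 12.6, 'joint_pos': [-0.1121, 0.6363, -0.0124, 0.9177, -0.0058, -1.7022], 'eef_pos': [0.6075, -0.0701, 0.0195], 'tool_rot': [-0.0097, 0.9999, -0.0032, 0.0018], 'ft_force': [1.2217, -2.5549, -0.5499], 'grip_width': 0.0281}
yaw 181.10771592090694
C by tool [606.43873957 -14.08215627]
outer (array([616.4,  -6.1]), array([199.8, 101.1]), 80.2) slot (array([624.7,  32. ]), array([ 8.4, 11.9]), 5.6)
```

View pics/s6c.png

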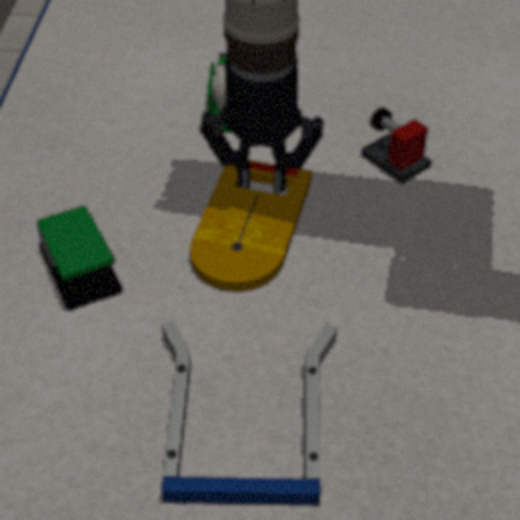

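The side view shows the template turned round and flat. Its nose is towards the bay at about (236,285) in the crop, and it lags the tool by about 11° (axis at 80°, wanted 93°). I'll over-rotate the tool to bring it square.

apply_moves(
  moves=[
    [[-3,0,0,-5],[-3,0,0,-6],[0,0,0,0],[0,0,0,0],[0,0,0,0],[0,0,0,0],[0,2,0,0],[0,3,0,0],[0,0,0,0],[0,0,0,0]],
  ],
)

```text
clock: 13.65
eef_pos: [0.6123, -0.064, 0.0195]
tool_rot: [-0.105, 0.994, -0.002, 0.002]
ft_force: [0.1, -2.4, -0.2]
grip_width: 0.0278
```

```bash
python3 -c "
from meas import *
st(pic='s7c.png')"
```

```text
{'clock': 13.65, 'joint_pos': [-0.1023, 0.643, 0.0006, 0.9239, -0.0041, -1.8836], 'eef_pos': [0.6123, -0.064, 0.0195], 'tool_rot': [-0.105, 0.9945, -0.0025, 0.0018], 'ft_force': [0.0783, -2.3666, -0.1507], 'grip_width': 0.0278}
yaw 192.05825553661984
C by tool [600.63485424  -9.28017655]
outer (array([609.6,   0. ]), array([ 99.3, 201.3]), 1.4) slot (array([609.2,  39.6]), array([ 8.4, 11.7]), 5.0)
```

apply_moves(
  moves=[
    [[0,0,0,4],[0,0,0,4],[0,0,0,0],[0,3,0,0],[0,5,0,0],[0,5,0,0],[0,5,0,0],[0,5,0,0],[0,3,0,0],[0,0,0,0]],
  ],
)

```text
clock: 14.7
eef_pos: [0.6095, -0.0353, 0.0193]
tool_rot: [-0.035, 0.999, -0.002, 0.001]
ft_force: [0.0, -2.4, -0.5]
grip_width: 0.0279
```

```bash
python3 -c "
from meas import *
st(pic='s8c.png')"
```

```text
{'clock': 14.7, 'joint_pos': [-0.0559, 0.636, -0.0136, 0.9188, -0.004, -1.6975], 'eef_pos': [0.6095, -0.0353, 0.0193], 'tool_rot': [-0.0354, 0.9994, -0.0021, 0.001], 'ft_force': [0.0484, -2.4327, -0.4995], 'grip_width': 0.0279}
yaw 184.0595795439876
C by tool [605.48961525  20.60826457]
outer (array([604.8,  29.9]), array([ 98.9, 187.8]), 4.4) slot (array([602.9,  64.9]), array([ 8.2, 11.2]), 4.8)
```

View pics/s8c.png

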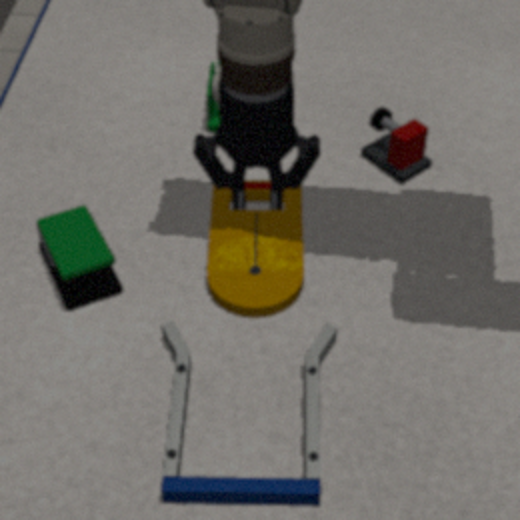

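The template is square and centred on the mouth, with its nose at about (255,313) between the flares at (165,325) and (335,328). I'll push it in.

apply_moves(
  moves=[
    [[-1.5,3,0,0.7],[-1,6,0,0],[0,8,0,0],[0,8,0,0],[0,8,0,0],[0,8,0,0],[0,8,0,0],[0,8,0,0],[0,8,0,0],[0,6,0,0]],
  ],
)

```text
clock: 15.75
eef_pos: [0.6076, 0.041, 0.0193]
tool_rot: [-0.028, 1.0, -0.003, 0.001]
ft_force: [1.3, -3.6, 0.7]
grip_width: 0.0276
```

```bash
python3 -c "
from meas import *
st(roi=(150,120,400,328))"
```

```text
{'clock': 15.75, 'joint_pos': [0.0699, 0.634, -0.0176, 0.9175, -0.0052, -1.5576], 'eef_pos': [0.6076, 0.041, 0.0193], 'tool_rot': [-0.0283, 0.9996, -0.0026, 0.001], 'ft_force': [1.296, -3.5999, 0.6557], 'grip_width': 0.0276}
yaw 183.24688206056132
C by tool [604.3795902   96.95652796]
outer (array([604.3, 107.7]), array([ 97.5, 182.1]), 3.0) slot (array([602.1, 140.2]), array([ 7.7, 12.5]), 5.1)
```

apply_moves(
  moves=[
    [[0,5,0,0],[0,8,0,0],[0,8,0,0],[0,8,0,0],[0,8,0,0],[0,8,0,0],[0,8,0,0],[0,7,0,0],[0,5,0,0],[0,3,0,0]],
  ],
)

```text
clock: 16.8
eef_pos: [0.6033, 0.1154, 0.0192]
tool_rot: [-0.029, 1.0, -0.003, 0.001]
ft_force: [0.3, -2.8, 1.6]
grip_width: 0.028
```

```bash
python3 -c "
from meas import *
st(roi=(150,120,400,328))"
```

```text
{'clock': 16.8, 'joint_pos': [0.1916, 0.643, -0.0003, 0.9263, -0.0055, -1.4364], 'eef_pos': [0.6033, 0.1154, 0.0192], 'tool_rot': [-0.0286, 0.9996, -0.0026, 0.001], 'ft_force': [0.3031, -2.7599, 1.5759], 'grip_width': 0.028}
yaw 183.2766129712818
C by tool [600.06646554 171.32465249]
outer (array([599.4, 183.4]), array([ 99.3, 178.8]), 2.9) slot (array([598., 215.]), array([ 9.1, 11.1]), 5.1)
```

apply_moves(
  moves=[
    [[0,4,0,0],[0,4,0,0],[0,4,0,0],[0,4,0,0],[0,4,0,0],[0,3,0,0],[0,2,0,0],[0,2,0,0],[0,2,0,0],[0,2,0,0]],
  ],
)

```text
clock: 17.85
eef_pos: [0.6014, 0.1481, 0.0192]
tool_rot: [-0.028, 1.0, -0.003, 0.001]
ft_force: [0.6, -3.0, 2.4]
grip_width: 0.0278
```

apply_moves(
  moves=[
    [[0,1,0,0],[0,1,0,0],[0,1,0,0],[0,1,0,0],[0,1,0,0],[0,1,0,0],[0,1,0,0],[0,1,0,0],[0,1,0,0],[0,1,0,0]],
  ],
)

```text
clock: 18.85
eef_pos: [0.6009, 0.1551, 0.0192]
tool_rot: [-0.027, 1.0, -0.007, 0.001]
ft_force: [0.0, -6.5, 3.0]
grip_width: 0.0279
```

apply_moves(
  moves=[
    [[0,1.5,0,0],[0,1.5,0,0],[0,1.5,0,0],[0,1.5,0,0],[0,1.5,0,0],[0,1.5,0,0],[0,1.5,0,0],[0,1.5,0,0],[0,1.5,0,0],[0,1.5,0,0]],
  ],
)

```text
clock: 19.85
eef_pos: [0.6008, 0.1552, 0.0195]
tool_rot: [-0.023, 1.0, -0.022, 0.001]
ft_force: [1.2, -8.6, 2.3]
grip_width: 0.0278
```

apply_moves(
  moves=[
    [[0,3,0,0],[0,3.5,0,0],[0,4,0,0],[0,4,0,0],[0,4,0,0],[0,4,0,0],[0,4,0,0],[0,4,0,0],[0,4,0,0],[0,4,0,0]],
  ],
)

```text
clock: 20.85
eef_pos: [0.6006, 0.1556, 0.0202]
tool_rot: [-0.012, 0.998, -0.06, 0.002]
ft_force: [0.6, -12.3, 5.1]
grip_width: 0.0278
```

Run:
```python
from meas import *
obs()
a=cam('top'); b=cam('side')
cv2.imwrite('pics/c9.png',np.hstack([cv2.resize(x['color'][y0:y0+100,x0:x0+100,::-1],(400,400),interpolation=cv2.INTER_CUBIC) for x,x0,y0 in((a,165,165),(b,210,245))]))
```

```text
{'clock': 20.85, 'joint_pos': [0.3067, 0.6742, 0.0568, 0.9851, -0.1155, -1.2869], 'eef_pos': [0.6006, 0.1556, 0.0202], 'tool_rot': [-0.0123, 0.9981, -0.0598, 0.0017], 'ft_force': [0.6129, -12.3028, 5.142], 'grip_width': 0.0278}
```

View pics/c9.png

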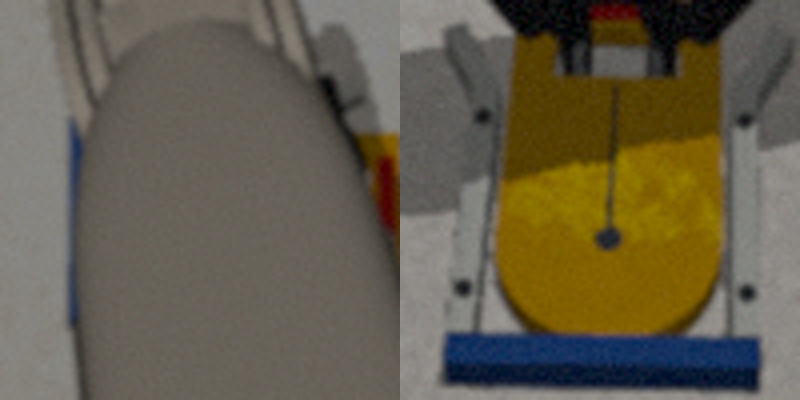

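The right half (side view) shows the round end bearing on the blue stop at about (610,333), centred between the rails. The wrist force is 12 N against about 3 N of drag, so roughly 9 N on the stop. I'll back off the slot wall, narrow the fingers and come out.

apply_moves(
  moves=[
    [[0,-2,-0.5,0],[0,-2,-0.5,0],[0,0,-0.5,0],[0,0,0,0],[0,0,0,0],[0,0,0,0],[0,0,0,0],[0,0,0,0],[0,0,0,0],[0,0,0,0]],
  ],
  hand=-0.6,
)

```text
clock: 21.95
eef_pos: [0.5994, 0.1551, 0.021]
tool_rot: [-0.014, 0.998, -0.057, 0.0]
ft_force: [-0.2, -0.9, -0.1]
grip_width: 0.0169
```

```bash
python3 -c "
from meas import *
st()"
```

```text
{'clock': 21.95, 'joint_pos': [0.3038, 0.6714, 0.0543, 0.9858, -0.1094, -1.293], 'eef_pos': [0.5994, 0.1551, 0.021], 'tool_rot': [-0.0139, 0.9983, -0.057, 0.0003], 'ft_force': [-0.1628, -0.9344, -0.069], 'grip_width': 0.0169}
yaw 181.59139752041173
C by tool [597.82483708 211.09823026]
outer (array([599.6, 189.1]), array([ 98.9, 110. ]), 4.1) slot None
```

apply_moves(
  moves=[
    [[0,-1.5,0,0],[0,-0.5,0,0],[0,0,0,0],[0,-0.3,-3,0],[0,-0.3,-3,0],[0,-0.3,-3,0],[0,-0.3,-3,0],[0,-0.3,-3,0],[0,-0.3,-3,0],[0,0,0,0]],
  ],
)

```text
clock: 23.0
eef_pos: [0.5997, 0.1542, 0.0413]
tool_rot: [-0.014, 0.998, -0.056, 0.001]
ft_force: [0.9, -0.5, 0.3]
grip_width: 0.0172
```

apply_moves(
  moves=[
    [[0,-1,-10,0],[0,-1,-10,0],[0,-2,-20,0],[0,-2,-20,0],[0,-2,-20,0],[0,-2,-20,0],[0,-20,-20,0],[0,-30,-10,0],[0,-30,0,0],[0,-30,0,0]],
  ],
)

```text
clock: 24.0
eef_pos: [0.6034, 0.0512, 0.1972]
tool_rot: [-0.018, 0.998, -0.055, 0.004]
ft_force: [0.2, 0.3, -0.1]
grip_width: 0.0172
```

apply_moves(
  moves=[
    [[0,-40,0,0],[0,-40,0,0],[0,-40,0,0],[0,-30,0,0],[0,-30,0,0],[0,-20,0,0],[0,-10,0,0],[0,0,0,0],[0,0,0,0],[0,0,0,0]],
  ],
)

```text
clock: 25.0
eef_pos: [0.611, -0.1682, 0.2318]
tool_rot: [-0.016, 0.998, -0.056, 0.009]
ft_force: [-0.1, 0.6, 0.6]
grip_width: 0.0172
```

Run:
```python
from meas import *
obs(); ims=[]
for n,roi in(('top',(150,150,330,300)),('side',(150,120,400,329))):
    c=cam(n); a,s=template(c,roi); print(n,rect(a),None if s is None else rect(s)); m=masks(c)
    for k,z in(('blue',.022),('green',.05)):
        for b in big(m[k],2):
            cs,_=cv2.findContours(b,0,cv2.CHAIN_APPROX_NONE); print(k,rect(ray(c,cs[0][:,0],z)[:,:2]))
    y0,x0=(115,110) if n=='top' else (110,150)
    ims.append(cv2.resize(c['color'][y0:y0+(170 if n=='top' else 300),x0:x0+(340 if n=='top' else 200),::-1],(400,200) if n=='top' else (400,600)))
ims[0]=np.vstack([ims[0],cv2.resize(cam('top')['color'][180:255,175:275,::-1],(400,300),interpolation=cv2.INTER_CUBIC),np.zeros((100,400,3),np.uint8)])
cv2.imwrite('pics/end.png',np.hstack(ims))
```

```text
{'clock': 25.0, 'joint_pos': [-0.2214, 0.4827, 0.3087, 1.3524, -0.1045, -1.827], 'eef_pos': [0.611, -0.1682, 0.2318], 'tool_rot': [-0.0162, 0.9983, -0.056, 0.0092], 'ft_force': [-0.09, 0.5565, 0.6458], 'grip_width': 0.0172}
top (array([598.3, 211.1]), array([101.7, 188.9]), 3.1) (array([599.9, 149.8]), array([64.4, 35.6]), 4.8)
blue (array([685. , 472.5]), array([99.4, 41.1]), 46.7)
blue (array([592.5, 311.4]), array([126.8,   9.7]), 3.0)
green (array([781.6,  66.9]), array([51.6, 95. ]), 28.6)
green (array([ 648.2, -184.2]), array([42.9, 34.5]), 3.6)
side (array([598. , 208.9]), array([ 99.2, 185.3]), 3.2) (array([600.8, 156.1]), array([61.4, 24.3]), 4.2)
blue (array([692.4, 433.5]), array([40.8, 75.2]), 30.7)
blue (array([592.2, 314.3]), array([127.7,  14.7]), 4.0)
green (array([783.3,  68.9]), array([52.2, 88.8]), 32.0)
green (array([ 651.8, -145.6]), array([38.4, 39.3]), 85.3)
```

View pics/end.png

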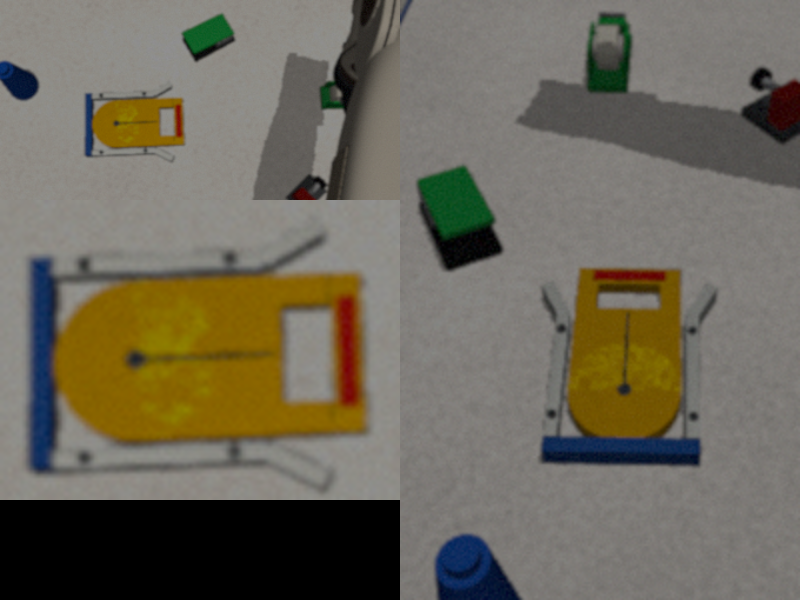

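The views show the template home: nose on the stop at about (55,360) in the zoomed view, slot outwards, and the loose items where they were. I'm handing in.

```bash
python3 -c "
from meas import *
print(workorder.job_done()); obs()"
```

```text
the job is handed in; nothing more can be done
None
the job is handed in; nothing more can be done
```

The template is back in the bay, round end first against the blue stop, and the job is handed in at about 25 s on the robot clock. I slid it out with the fingers spread in its slot without gripping it, turned it 180° about its centre in front of the mouth, pushed it in and let go.

**Pressing on the stop:** the wrist force was about 12 N against 2.5–3.5 N of drag, so roughly 9 N on the stop. There is no direct reading of the force between template and stop, so this is an estimate.

**Final position:** from the top camera, the nose is within about 2 mm of the stop and of the bay's middle line, with the slot outwards. Its angle (3.1°) matches the bay's 3.0°. The last force reading was only sensor noise, with the arm well clear.

**Other items:** the punch measured within about 1 mm of its start in both views. The tape dispenser also measured about 1 mm from its start in the side view; the arm partly hid it from above. The cone looked upright and unmoved in the final picture, though I compared it only by eye because its measured outlines varied by up to 2 cm. I never brought the arm near the clamp.

**Problems along the way:** the pull-out overshot by about 14 mm. The template lagged the tool during the turn, by about 11° when measured near the end. I squared it up before the mouth.

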